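Tighten the clamp knob of the large cake turntable

TASK

On the larger of the two cake turntables, tighten the T-shaped clamp knob in the middle: turn it clockwise, seen from above, all the way to its stop, then let go of it. The platter spins freely with the knob unless it is pushed down on to its brake, so press down on the knob and keep pressing while you turn it. Leave the knob of the smaller turntable as it is.

Things in the scene. Friction and masses are not known exactly. Their poses are not given: they have to be found in the camera images.
- big_grip (a point): Centre of the cross-bar of the large turntable's black T-shaped knob, on the platter's axis, 152 mm above the bench. Bar 60 mm long (x), 16 mm thick (y: grip across this), 24 mm high; z up. Under it a 20 mm stem, then a 56 mm steel disc (top 32 mm below this point) on a white board (top 40 mm below) on an aluminium platter, 260 mm across. White foot, fixed.
- big_knob (a joint): Angle of the large turntable's knob relative to its platter, rad: grows clockwise seen from above; 0 loose, 1.2 tight at the stop; starts between 0 and 0.3 and stays where left; friction 0.15 N m, more than the unbraked platter's, which then just spins along. Turned past the stop, the platter slips on its brake, without harm.
- big_lift (a joint): How far the large platter, with its knob, is pressed down, m: 0 up, spinning freely; spring 4 N to start, 8 N at 0.004, where it meets rubber brake pads that yield about 3 mm under 10 N; 0.012 hard end. Pressed 6 mm down (about 15 N in all) the brake holds the platter while the knob turns. Springs back when released.
- small_knob (a joint): Angle of the knob of the smaller turntable (platter 180 mm across, otherwise alike, knob of the same size and height), rad: starts between 0 and 0.3; to be left alone.

How it is judged:
On the way, in this order (a step that is already met when the one before it is completed fails the run):
1. the large turntable's platter is pressed down on to its brake (value of joint big_lift above 0.0045 m), for 0.2 s.
2. the large turntable's knob is turned tight while pressed (value of joint big_knob above 1 rad and value of joint big_lift above 0.003 m), for 0.1 s.
At the end, for the whole second after the job is handed in: The large turntable's knob has been turned clockwise to within 0.2 rad of its stop (above 1.0 rad) and let go, its platter has sprung back up (less than 1.5 mm down), and the small turntable's knob has not been tightened (still below 0.45 rad) (value of joint big_knob above 1 rad and value of joint big_lift below 0.0015 m and value of joint small_knob below 0.45 rad); the robot touches nothing.
It fails at once if the small turntable's knob is tightened (0.45 rad or more) (value of joint small_knob above 0.45 rad).
It also fails if it takes over 35 s, if anything falls off the work surface, if the arm or the gripper's body presses on something with over 40 N, if the wrist force passes 120 N, or if a joint passes its speed limit or range.

ROBOT

A 6-joint arm with a two-finger parallel gripper is mounted at the origin on the work surface. World frame = base frame: x ahead of the robot, y to its left, z up, the work surface at z = 0. Lengths are in m, angles in rad, forces in N, time in s.
With the tool pointing down it reaches from about 0.25 to 0.775 m from the base axis. Payload 4 kg.
Tool frame: the origin (TCP) lies on the centre line of the jaws, within the pads' length; the fingertips stand 17 mm ahead of it and the grasp point (between the pads) lies 2 mm behind it; z points along the fingers, y is the line along which they close (so a half turn about z gives the same grasp; the last joint's range is limited). The gripper opens to 94 mm and grips with 3 to 60 N. Pads are 16 mm wide; open, the fingers measure 119 mm over their backs; the gripper's body (75 mm by 177 mm) begins 78 mm behind the grasp point.
Start: joints at [1.218, 0.087, 1.371, -0, 1.684, -0.103], TCP at [0.136, 0.533, 0.223] pointing down, gripper open.
Joint ranges: [-3.1, 3.1], [-0.76, 2.03], [0.27, 2.55], [-1.08, 4.22], [0.17, 2.65], [-2.57, 2.57]. Speed limits (rad/s): [2.79, 2.79, 3.14, 3.14, 3.14, 3.14].

INTERFACE

Orientations are given as [roll, pitch, yaw] about the fixed x, y, z axes, in that order (R = Rz(yaw) Ry(pitch) Rx(roll)).
In Python, from bench import robot gives the robot as it stands.
- The arm moves only by the tool servo_tool, never from a script. Its argument "plan" is a list of rows, each a list of 7 numbers: the shift along the tool's x, y, z normalised to -1 to 1, where 1 is 0.1 m, then the turn, a rotation vector about the tool's x, y, z normalised to -1 to 1, where 1 is pi/2 rad, then the finger opening in mm, from 0 to 94. In form: [[x, y, z, ax, ay, az, gripper], ...]. A call has 1 to 12 rows; each row is the pose to reach, as a shift and turn from the pose commanded when the call began, along the tool's axes at that moment; what a row does not reach only later rows make up. A row lasts 1/12 s, in which the tool goes at most 41.7 mm and 7.16 degrees, less where a joint would pass 70% of its speed; a pose out of reach is approached as far as the arm can. A call with a number of a shift or a turn outside -1 to 1 is refused whole. A call with a gripper value outside its range is refused whole. The fingers move at their own pace and stop on an object; the grip force is fixed at half the most. Time passes only in rows, so rows that repeat a pose let the fingers close. It gives the time, the measured TCP pose, the force, the opening and the grip force at its end, in the units of the state.
- robot.get_obs(): the state, without advancing time (a new reading comes with each control period).
- robot.snapshot(name): name is "scene" or "top" or "wrist"; returns the picture (480x640x3 uint8, red, green, blue); there is no depth.
- robot.camera_params(name): a dict with "camera_matrix" (3x3 intrinsics, pixels), "rvec" (rotation vector, rad) and "tvec" (3), from world to camera coordinates, as OpenCV has them; the wrist camera has in their place "tool_from_camera" (4x4, takes a point from camera to tool coordinates, whose origin is the TCP and whose axes are the flange's). Camera axes: x right, y down, z forward; pixel columns grow to the right and rows downward; lengths in m; the calibration is good to about 2 mm. A picture is of the moment at which its call begins: read the wrist's pose just before it. camera_params takes no time and is no camera call.
- robot.close_job(): hands the job in; it is judged then, once.
Trained networks look in the newest picture that a camera, given by its name, has taken for a name from the list of things; names that differ only in an ending like _2 or _b are one class to them, and where a whole thing is asked for, a point or a joint stands for the part that bears it (a point fixed in the world has none). Each returns a list of dicts, best first, with "conf" (0 to 1); they miss things now and then, are a little off and sometimes report something else, mostly with a low value. They report only what shows in the picture. A call takes as long as a camera call.
- robot.find_in(thing, camera): "extent" ([centre column, centre row, width, height] in pixels, round what is visible of it).
The state is a dict: "time": time; "joint_positions": joint angles; "qvel": joint speeds; "joint_torque": joint torques, N m; "tool_pos": TCP position; "ee_rot": TCP orientation; "wrist_force": force on the tool from outside, world axes, zero at the start; "wrist_torque": the same for the moment, N m; "width": finger opening in m; "finger_force": force on a finger pad.
Only numpy, scipy, OpenCV 4.12 (cv2) and the standard library are available. Lean on these libraries where they do the work, as an engineer would, in place of code of your own. Each camera call takes 0.05 s, during which the arm holds its last target. There are 200 camera calls.

## Working session

There is one attempt and no reset: what is moved stays moved. The work goes in short steps, Python scripts to look and compute and a tool call to move; the robot and the scene stay as the last step left them, time stands still between calls to the robot, and variables do not carry over. Pictures are saved under pics/ and viewed, at most 10 in all, crops included, and the job is handed in when it is done.

Besides the shell and the picture viewer there is one more tool, called after ">>>" by a JSON object that holds its "op" and its "data". servo_tool: Moves the arm, as the interface text tells. Scaled input: -1 to 1 covers 0.1 m each way for a shift and pi/2 rad each way for a turn. Its arguments: {"type":"object","properties":{"plan":{"type":"array","items":{"type":"array","items":{"type":"number"}}}},"required":["plan"]}

```bash
mkdir -p pics
cat > h.py <<'E'
import numpy as np, cv2
from bench import robot
def cam(n):
    p=robot.camera_params(n); R=cv2.Rodrigues(np.array(p["rvec"],float))[0]
    return np.array(p["camera_matrix"],float),R,np.array(p["tvec"],float).ravel()
def atz(n,uv,z):
    K,R,t=cam(n); c=-R.T@t; d=R.T@np.linalg.inv(K)@[uv[0],uv[1],1]
    return c+d*(z-c[2])/d[2]
E
python3 - <<'E'
from h import *
o=robot.get_obs(); print(o["time"],o["tool_pos"],o["ee_rot"],o["wrist_force"])
for n in("top","scene"):
    im=robot.snapshot(n); cv2.imwrite(f"pics/{n}0.png",im[...,::-1])
    for t in("big_grip","big_knob","small_knob"):
        for d in robot.find_in(t,n):
            e=d["extent"]; print(n,t,round(d["conf"],2),np.round(e),atz(n,e[:2],.152).round(3))
print(robot.camera_params("wrist"))
E
```

```text
0.0 [0.13581081 0.53245754 0.22132476] [-3.13947520e+00 -2.03766809e-04  2.89177182e+00] [ 0.15788488 -0.28878483 -0.2160754 ]
top big_grip 0.56 [435. 285.  34.  42.] [ 0.471 -0.174  0.152]
top big_knob 0.59 [434. 284.  36.  36.] [ 0.472 -0.173  0.152]
scene big_grip 0.69 [260. 179.  34.  44.] [ 0.491 -0.166  0.152]
scene big_knob 0.78 [262. 177.  33.  43.] [ 0.486 -0.168  0.152]
scene small_knob 0.62 [420. 354.  57.  51.] [0.585 0.208 0.152]
{'camera_matrix': array([[334.43338468,   0.        , 317.47637327],
       [  0.        , 334.43338468, 239.93336388],
       [  0.        ,   0.        ,   1.        ]]), 'tool_from_camera': array([[ 3.18772399e-04, -9.70984197e-01, -2.39143447e-01,
         6.97279055e-02],
       [ 9.99999938e-01,  2.74172339e-04,  2.19765050e-04,
        -4.15051491e-04],
       [-1.47821872e-04, -2.39143502e-01,  9.70984224e-01,
        -1.62232239e-01],
       [ 0.00000000e+00,  0.00000000e+00,  0.00000000e+00,
         1.00000000e+00]])}
```

View pics/top0.png

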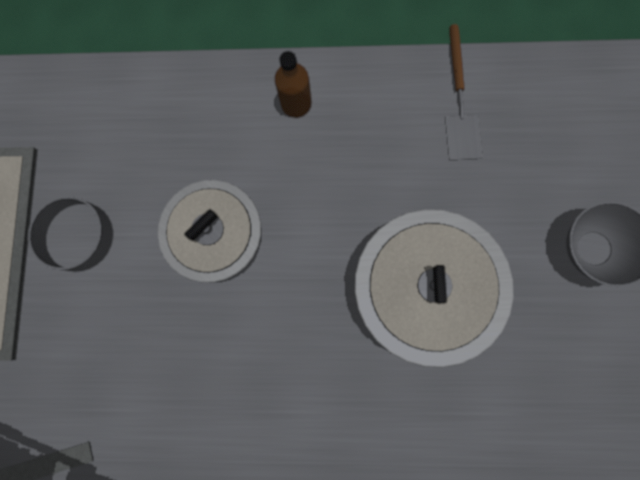

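View pics/scene0.png

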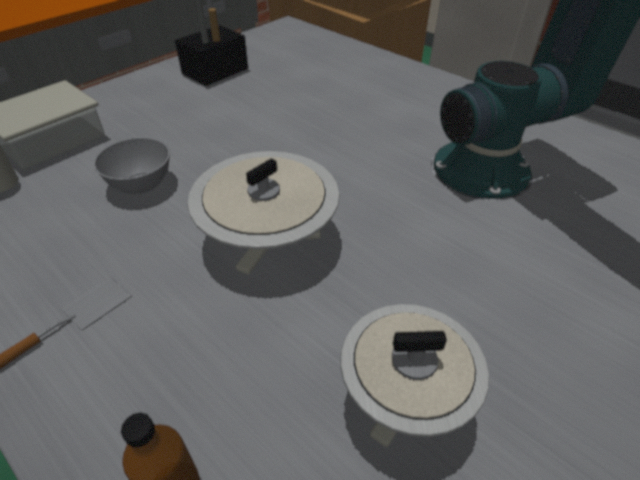

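Top: the big knob's bar is at about (440,284), nearly along image rows; the small knob is at (202,225). Scene: the big bar is at about (262,171), the small one at (420,341). The detector boxes include the disc, so I'll segment the black bar and triangulate it.

```bash
cat >> h.py <<'E'
def bar(im,box,thr=45):
    x0,y0,x1,y1=box; g=im[y0:y1,x0:x1].max(2); m=(g<thr).astype(np.uint8)
    n,l,s,c=cv2.connectedComponentsWithStats(m); i=1+s[1:,4].argmax()
    p=np.argwhere(l==i)[:,::-1]+[x0,y0]; return cv2.minAreaRect(p.astype(np.float32))
E
python3 - <<'E'
from h import *
A=[]
for n,b in(("top",(405,255,470,320)),("scene",(235,150,290,205))):
    im=cv2.imread(f"pics/{n}0.png"); r=bar(im,b); print(n,r); K,R,t=cam(n); A.append((K@np.c_[R,t],np.array(r[0])))
    bx=cv2.boxPoints(r); k=0 if np.linalg.norm(bx[0]-bx[1])>np.linalg.norm(bx[1]-bx[2]) else 1
    e=[atz(n,q,.16) for q in(bx[k],bx[k+1])]; d=e[1]-e[0]; print("len",np.hypot(*d[:2]),"dir",np.arctan2(d[1],d[0]), "ctr.152",atz(n,r[0],.152))
X=cv2.triangulatePoints(A[0][0],A[1][0],A[0][1],A[1][1]); print((X[:3]/X[3]).ravel())
E
```

```text
top ((437.0972900390625, 284.0564270019531), (36.179405212402344, 14.534140586853027), 86.42366790771484)
len 0.05525818386344291 dir -3.124681763719602 ctr.152 [ 0.47196097 -0.17726903  0.152     ]
scene ((261.79412841796875, 172.32351684570312), (13.719886779785156, 32.58473205566406), 59.03623962402344)
len 0.0629053061071835 dir -3.1136390278125483 ctr.152 [ 0.47663214 -0.1780398   0.152     ]
[ 0.47344745 -0.17923124  0.14939357]
```

>>> {"op": "servo_tool", "data": {"plan": [[-0.84, -1, -0.3, 0, 0, 0, 94], [-0.84, -1, -0.3, 0, 0, 0, 94], [-0.84, -1, -0.3, 0, 0, 0, 94], [-0.84, -1, -0.3, 0, 0, 0, 94]]}}

```text
time: 0.73
tool_pos: [0.1945, 0.4123, 0.2547]
ee_rot: [3.14, 0.003, 2.888]
wrist_force: [-0.2, 0.4, 1.2]
width: 0.0941
finger_force: 0.0
```

>>> {"op": "servo_tool", "data": {"plan": [[-0.84, -1, 0, 0, 0, 0, 94], [-0.84, -1, 0, 0, 0, 0, 94], [-0.84, -1, 0, 0, 0, 0, 94], [-0.84, -1, 0, 0, 0, 0, 94]]}}

```text
time: 1.07
tool_pos: [0.2513, 0.2938, 0.2529]
ee_rot: [-3.141, 0.003, 2.885]
wrist_force: [0.5, 0.5, 0.1]
width: 0.0941
finger_force: 0.0
```

>>> {"op": "servo_tool", "data": {"plan": [[-0.84, -1, 0, 0, 0, 0, 94], [-0.84, -1, 0, 0, 0, 0, 94], [-0.84, -1, 0, 0, 0, 0, 94], [-0.84, -1, 0, 0, 0, 0, 94]]}}

```text
time: 1.4
tool_pos: [0.3082, 0.1758, 0.2526]
ee_rot: [-3.14, 0.002, 2.883]
wrist_force: [-0.2, 0.8, -0.7]
width: 0.0941
finger_force: 0.0
```

>>> {"op": "servo_tool", "data": {"plan": [[-0.84, -1, 0, 0, 0, 0, 94], [-0.84, -1, 0, 0, 0, 0, 94], [-0.84, -1, 0, 0, 0, 0, 94], [-0.84, -1, 0, 0, 0, 0, 94]]}}

```text
time: 1.73
tool_pos: [0.3647, 0.0582, 0.2521]
ee_rot: [-3.14, 0.001, 2.884]
wrist_force: [-0.1, -0.6, 0.6]
width: 0.0936
finger_force: 0.0
```

>>> {"op": "servo_tool", "data": {"plan": [[-0.84, -1, 0, 0, 0, 0, 94], [-0.84, -1, 0, 0, 0, 0, 94], [-0.84, -1, 0, 0, 0, 0, 94], [-0.84, -1, 0, 0, 0, 0, 94]]}}

```text
time: 2.07
tool_pos: [0.4214, -0.0588, 0.2515]
ee_rot: [-3.14, -0.0, 2.887]
wrist_force: [0.8, 0.2, -0.6]
width: 0.0938
finger_force: 0.0
```

>>> {"op": "servo_tool", "data": {"plan": [[-0.8, -1, 0, 0, 0, -0.17, 94], [-0.8, -1, 0, 0, 0, -0.17, 94], [-0.8, -1, 0, 0, 0, -0.17, 94], [-0.8, -1, 0, 0, 0, -0.17, 94], [-0.8, -1, 0, 0, 0, -0.17, 94], [-0.8, -1, 0, 0, 0, -0.17, 94]]}}

```text
time: 2.57
tool_pos: [0.4724, -0.1704, 0.252]
ee_rot: [3.14, -0.001, -3.124]
wrist_force: [0.2, -0.2, 0.4]
width: 0.0939
finger_force: 0.0
```

```bash
cat >> h.py <<'E'
from scipy.spatial.transform import Rotation as Ro
def wrist(name,thr=45,box=(0,0,640,480)):
    o=robot.get_obs(); im=robot.snapshot("wrist"); cv2.imwrite(f"pics/{name}.png",im[...,::-1])
    p=robot.camera_params("wrist"); T=np.eye(4); T[:3,:3]=Ro.from_euler("xyz",o["ee_rot"]).as_matrix(); T[:3,3]=o["tool_pos"]
    T=T@p["tool_from_camera"]; Ki=np.linalg.inv(p["camera_matrix"])
    def at(uv,z):
        d=T[:3,:3]@Ki@[uv[0],uv[1],1]; return T[:3,3]+d*(z-T[2,3])/d[2]
    return o,im,at
E
python3 - <<'E'
from h import *
o,im,at=wrist("w1"); print(o["time"],o["tool_pos"],o["ee_rot"],o["joint_positions"].round(3) if hasattr(o["joint_positions"],'round') else o["joint_positions"])
for d in robot.find_in("big_grip","wrist"): print(d["conf"],d["extent"],at(d["extent"][:2],.152))
E
```

```text
2.5667 [ 0.47242066 -0.17044018  0.25197936] [ 3.13956211e+00 -1.02243873e-03 -3.12404823e+00] [-4.600e-01 -2.200e-02  1.425e+00  1.000e-03  1.740e+00 -2.048e+00]
0.93 [308.8, 245.0, 63.3, 80.2] [ 0.47144461 -0.17746343  0.152     ]
```

View pics/w1.png

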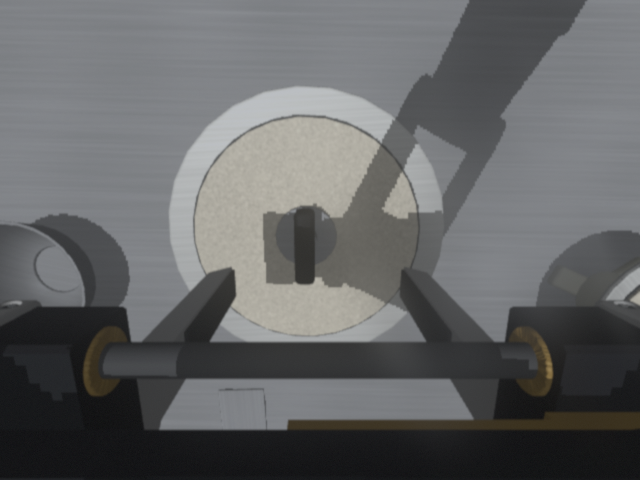

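The wrist view shows the bar near-vertical at about (305,246), spanning rows 208–284, between the fingers.

Run:
```python
from h import *
o,im,at=wrist("w2")
for thr in(45,60):
    r=bar(im,(285,195,330,295),thr); bx=cv2.boxPoints(r); k=0 if np.linalg.norm(bx[0]-bx[1])>np.linalg.norm(bx[1]-bx[2]) else 1
    e=[at(q,.164) for q in(bx[k],bx[k+1])]; d=e[1]-e[0]
    print(r,"len",np.hypot(*d[:2]),"dir",np.arctan2(d[1],d[0]),at(r[0],.16),at(r[0],.152),at(r[0],.14))
```

```text
Traceback (most recent call last):
  File "h.py", line 11, in bar
    n,l,s,c=cv2.connectedComponentsWithStats(m); i=1+s[1:,4].argmax()
                                                     ~~~~~~~~~~~~~~^^
ValueError: attempt to get argmax of an empty sequence
```

Run:
```python
from h import *
o,im,at=wrist("w3"); print(im[240,285:330].max(1))
for thr in(58,66,75):
    r=bar(im,(285,195,330,295),thr); bx=cv2.boxPoints(r); k=0 if np.linalg.norm(bx[0]-bx[1])>np.linalg.norm(bx[1]-bx[2]) else 1
    e=[at(q,.164) for q in(bx[k],bx[k+1])]; d=e[1]-e[0]
    print(r,"len",np.hypot(*d[:2]),"dir",np.arctan2(d[1],d[0]),at(r[0],.164),at(r[0],.152),o["tool_pos"])
```

```text
[84 83 83 83 83 83 82 83 77 60 54 52 53 54 53 53 53 52 53 54 54 54 54 55
 54 54 54 54 56 67 78 80 82 83 83 84 84 85 84 84 85 84 86 85 86]
((304.0, 254.5), (55.0, 18.0), 90.0) len 0.04479662832649677 dir 0.016476469537578305 [ 0.4761179 -0.1806645  0.164    ] [ 0.47965298 -0.18108871  0.152     ] [ 0.47206405 -0.17006059  0.25292868]
((304.0, 245.5), (73.0, 20.0), 90.0) len 0.05868421802388864 dir 0.017193815513102197 [ 0.4688398  -0.18073743  0.164     ] [ 0.47202708 -0.18116513  0.152     ] [ 0.47206405 -0.17006059  0.25292868]
((304.82635498046875, 245.0543670654297), (74.17681884765625, 22.84286117553711), 88.56790161132812) len 0.05956501899210371 dir 0.04298220719430494 [ 0.46846946 -0.18009961  0.164     ] [ 0.47163905 -0.18049683  0.152     ] [ 0.47206405 -0.17006059  0.25292868]
```

>>> {"op": "servo_tool", "data": {"plan": [[0, -0.105, 0, 0, 0, 0, 60], [0, -0.105, 0.2, 0, 0, 0, 60], [0, -0.105, 0.5, 0, 0, 0, 60], [0, -0.105, 0.8, 0, 0, 0, 60], [0, -0.105, 0.95, 0, 0, 0, 60], [0, -0.105, 1, 0, 0, 0, 60], [0, -0.105, 1, 0, 0, 0, 60], [0, -0.105, 1, 0, 0, 0, 60]]}}

```text
time: 3.43
tool_pos: [0.4717, -0.1822, 0.1544]
ee_rot: [3.141, -0.0, -3.124]
wrist_force: [-4.2, 2.8, 7.0]
width: 0.06
finger_force: 3.3
```

Run:
```python
from h import *
o,im,at=wrist("w4"); print(o["tool_pos"],o["ee_rot"],o["wrist_force"])
```

```text
[ 0.47171684 -0.18224497  0.15439654] [ 3.14140636e+00 -1.73652809e-04 -3.12403619e+00] [-4.17909815  2.76754508  6.98199377]
```

View pics/w4.png

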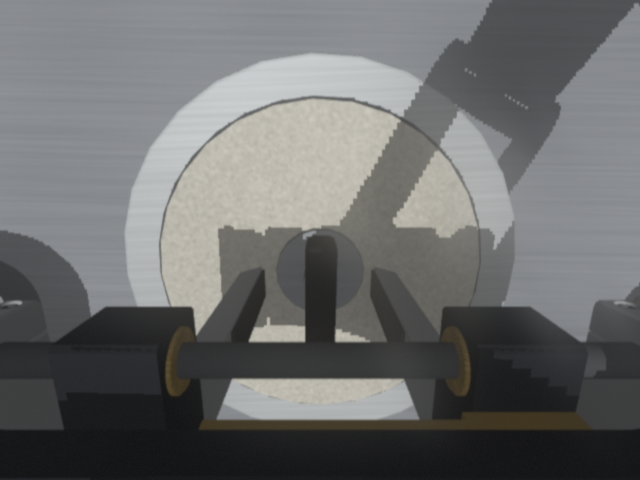

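The bar is centred between the fingers (column ~320), nothing touching. Descend slightly and close.

>>> {"op": "servo_tool", "data": {"plan": [[0, 0, 0.05, 0, 0, 0, 60], [0, 0, 0.05, 0, 0, 0, 60], [0, 0, 0.05, 0, 0, 0, 0], [0, 0, 0.05, 0, 0, 0, 0], [0, 0, 0.05, 0, 0, 0, 0], [0, 0, 0.05, 0, 0, 0, 0], [0, 0, 0.05, 0, 0, 0, 0], [0, 0, 0.05, 0, 0, 0, 0], [0, 0, 0.05, 0, 0, 0, 0], [0, 0, 0.05, 0, 0, 0, 0]]}}

```text
time: 4.32
tool_pos: [0.4745, -0.1812, 0.1521]
ee_rot: [3.14, 0.008, -3.123]
wrist_force: [-0.9, 5.8, 12.1]
width: 0.0157
finger_force: 51.1
```

Run:
```python
from h import *
o=robot.get_obs(); print({k:np.round(v,4) for k,v in o.items()})
im=robot.snapshot("scene"); o=robot.get_obs(); print(o["tool_pos"],o["wrist_force"],o["wrist_torque"],o["finger_force"])
c=im[90:270,170:400,::-1]; cv2.imwrite("pics/s2.png",cv2.resize(c,None,fx=3,fy=3,interpolation=cv2.INTER_CUBIC))
```

```text
{'time': np.float64(4.3167), 'joint_positions': array([-0.4796,  0.0132,  1.5879,  0.0049,  1.5341, -2.0691]), 'qvel': array([ 0.001 , -0.0001, -0.0014,  0.0003, -0.0003,  0.0002]), 'joint_torque': array([ -2.8066, -24.0849, -24.9011,  -1.8963,  -1.0022,  -0.0581]), 'tool_pos': array([ 0.4745, -0.1812,  0.1521]), 'ee_rot': array([ 3.1403,  0.0079, -3.1231]), 'wrist_force': array([-0.9073,  5.8227, 12.104 ]), 'wrist_torque': array([ 1.2746,  0.0976, -0.0438]), 'finger_force': np.float64(51.1062), 'width': np.float64(0.0157)}
[ 0.4745295  -0.18111632  0.15212867] [-0.96020695  5.46247795 12.01888472] [ 1.26189243  0.10281517 -0.04848374] 51.09473374307527
```

View pics/s2.png

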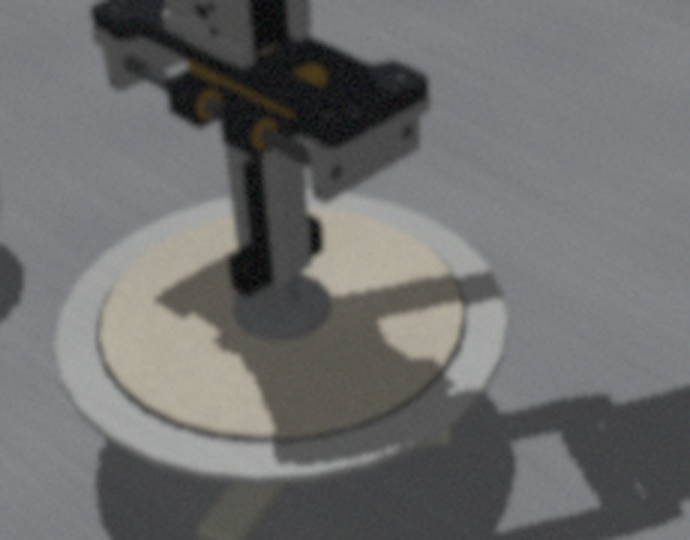

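The grip holds the bar squarely, and nothing but the fingers is near it. Now press down in small steps.

>>> {"op": "servo_tool", "data": {"plan": [[0, 0, 0.02, 0, 0, 0, 0], [0, 0, 0.04, 0, 0, 0, 0], [0, 0, 0.04, 0, 0, 0, 0], [0, 0, 0.04, 0, 0, 0, 0]]}}

```text
time: 4.7
tool_pos: [0.4746, -0.1811, 0.1501]
ee_rot: [3.141, 0.009, -3.123]
wrist_force: [-2.6, 6.1, 19.0]
width: 0.0155
finger_force: 52.0
```

>>> {"op": "servo_tool", "data": {"plan": [[0, 0, 0, 0, 0, 0.05, 0], [0, 0, 0, 0, 0, 0.1, 0], [0, 0, 0, 0, 0, 0.15, 0], [0, 0, 0, 0, 0, 0.2, 0], [0, 0, 0, 0, 0, 0.25, 0], [0, 0, 0, 0, 0, 0.3, 0], [0, 0, 0, 0, 0, 0.35, 0], [0, 0, 0, 0, 0, 0.4, 0], [0, 0, 0, 0, 0, 0.45, 0], [0, 0, 0, 0, 0, 0.45, 0]]}}

```text
time: 5.53
tool_pos: [0.4743, -0.1823, 0.1502]
ee_rot: [3.138, 0.007, 2.451]
wrist_force: [-4.8, 5.0, 19.0]
width: 0.0158
finger_force: 51.4
```

Run:
```python
from h import *
o,im,at=wrist("w5"); print({k:np.round(o[k],4) for k in("tool_pos","ee_rot","wrist_force","wrist_torque")})
```

```text
{'tool_pos': array([ 0.4743, -0.1823,  0.1502]), 'ee_rot': array([3.1378, 0.0074, 2.4507]), 'wrist_force': array([-4.7869,  4.9596, 18.9645]), 'wrist_torque': array([ 0.9394,  0.8434, -0.0381])}
```

>>> {"op": "servo_tool", "data": {"plan": [[0, 0, 0, 0, 0, 0.05, 0], [0, 0, 0, 0, 0, 0.1, 0], [0, 0, 0, 0, 0, 0.15, 0], [0, 0, 0, 0, 0, 0.2, 0], [0, 0, 0, 0, 0, 0.25, 0], [0, 0, 0, 0, 0, 0.3, 0], [0, 0, 0, 0, 0, 0.35, 0], [0, 0, 0, 0, 0, 0.38, 0], [0, 0, 0, 0, 0, 0.38, 0]]}}

```text
time: 6.33
tool_pos: [0.4735, -0.1828, 0.1501]
ee_rot: [3.137, 0.004, 1.854]
wrist_force: [-5.8, 4.4, 19.2]
width: 0.0154
finger_force: 50.8
```

Run:
```python
from h import *
o,im,at=wrist("w6"); print({k:np.round(o[k],4) for k in("tool_pos","ee_rot","wrist_force","wrist_torque","joint_positions")})
a=cv2.imread("pics/w5.png");b=cv2.imread("pics/w6.png"); c=cv2.imread("pics/w4.png")
cv2.imwrite("pics/cmp.png",cv2.resize(np.hstack([c,b]),(800,300)))
```

```text
{'tool_pos': array([ 0.4735, -0.1828,  0.1501]), 'ee_rot': array([3.1366, 0.0045, 1.8544]), 'wrist_force': array([-5.8391,  4.4382, 19.1854]), 'wrist_torque': array([0.6073, 1.3386, 0.0053]), 'joint_positions': array([-4.8040e-01,  1.3600e-02,  1.5917e+00,  2.0000e-04,  1.5296e+00,
       -7.6410e-01])}
```

View pics/cmp.png

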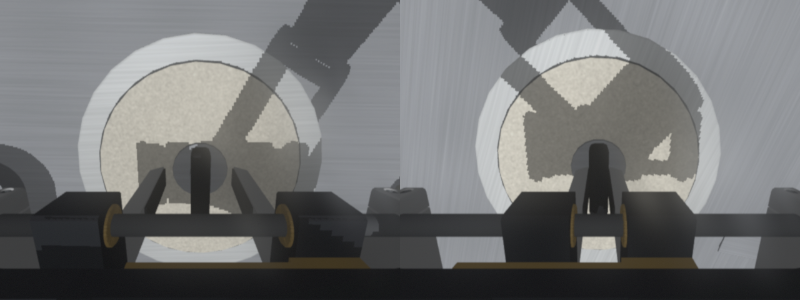

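>>> {"op": "servo_tool", "data": {"plan": [[0, 0, 0, 0, 0, 0.04, 0], [0, 0, 0, 0, 0, 0.08, 0]]}}

```text
time: 6.55
tool_pos: [0.4733, -0.1829, 0.15]
ee_rot: [3.136, 0.004, 1.728]
wrist_force: [-5.9, 3.5, 20.4]
width: 0.016
finger_force: 50.3
```

Run:
```python
from h import *
o=robot.get_obs(); print({k:np.round(o[k],4) for k in("time","tool_pos","ee_rot","wrist_force","wrist_torque","joint_torque","qvel")})
im=robot.snapshot("scene"); cv2.imwrite("pics/s3.png",im[...,::-1])
o=robot.get_obs(); print(o["wrist_torque"],o["ee_rot"])
# polar unwrap of board (z=.104) from wrist pics taken at known poses; rotation by correlation
p=robot.camera_params("wrist"); Tc=np.array(p["tool_from_camera"]); K=np.array(p["camera_matrix"])
P={"w4":([.4717,-.1822,.1544],[3.1414,-.0002,-3.1240]),"w5":([.4743,-.1823,.1502],[3.1378,.0074,2.4507]),"w6":([.4735,-.1828,.1501],[3.1366,.0045,1.8544])}
th=np.arange(0,2*np.pi,.005)
def unw(n,z,rr):
    T=np.eye(4);T[:3,:3]=Ro.from_euler("xyz",P[n][1]).as_matrix();T[:3,3]=P[n][0];T=T@Tc
    g=cv2.imread(f"pics/{n}.png",0).astype(np.float32)
    R,A=np.meshgrid(rr,th,indexing="ij"); X=np.stack([.473+R*np.cos(A),-.180+R*np.sin(A),0*R+z],-1)
    q=(X-T[:3,3])@T[:3,:3]@K.T; u=q[...,:2]/q[...,2:]; u=u.astype(np.float32)
    v=cv2.remap(g,u[...,0],u[...,1],cv2.INTER_LINEAR,borderValue=0)
    ok=(u[...,1]>5)&(u[...,1]<265)&(u[...,0]>5)&(u[...,0]<635)
    h=v-cv2.GaussianBlur(v,(0,0),3); h=np.clip(h,-5,5); return h*ok,ok.astype(float)
for nm,z,rr in(("board",.106,np.arange(.04,.1,.0007)),("rim",.098,np.arange(.112,.126,.0007))):
  for a,b in(("w4","w5"),("w5","w6"),("w4","w6")):
    A,ma=unw(a,z,rr);B,mb=unw(b,z,rr); F=np.fft.fft; c=np.fft.ifft((F(A,axis=1).conj()*F(B,axis=1)).sum(0)).real
    n2=np.fft.ifft((F(A**2,axis=1).conj()*F(mb,axis=1)).sum(0)).real*np.fft.ifft((F(ma,axis=1).conj()*F(B**2,axis=1)).sum(0)).real
    s=c/np.sqrt(np.maximum(n2,n2.max()*.05)); i=np.argsort(-s)[:5]; t=(th[i]+np.pi)%(2*np.pi)-np.pi
    print(nm,a,b,t.round(3),s[i].round(3),"at0",s[0].round(3),s.std().round(3))
```

```text
{'time': np.float64(6.55), 'tool_pos': array([ 0.4733, -0.1829,  0.15  ]), 'ee_rot': array([3.1365, 0.0039, 1.728 ]), 'wrist_force': array([-5.8524,  3.4525, 20.4229]), 'wrist_torque': array([0.5676, 1.4555, 0.377 ]), 'joint_torque': array([ -0.9952, -20.5323, -23.0653,   0.0506,  -2.4857,  -0.2726]), 'qvel': array([-4.000e-04, -4.000e-04,  1.000e-04, -1.000e-03,  1.200e-03,
        7.482e-01])}
[ 0.57880327  1.48943342 -0.03672432] [3.13664356 0.00376837 1.72505908]
board w4 w5 [ 0.    -0.003  0.005 -0.008  0.01 ] [0.417 0.405 0.394 0.365 0.346] at0 0.417 0.037
board w5 w6 [-0.148 -0.143 -0.153 -0.138 -0.158] [0.35  0.349 0.31  0.306 0.244] at0 0.221 0.036
board w4 w6 [-0.143 -0.148 -0.138 -0.153 -0.133] [0.227 0.221 0.218 0.202 0.197] at0 0.063 0.03
rim w4 w5 [ 0.005  0.01   0.     0.015 -0.003] [0.525 0.484 0.478 0.372 0.368] at0 0.478 0.045
rim w5 w6 [ 0.005  0.     0.01  -0.003  0.015] [0.538 0.532 0.479 0.47  0.395] at0 0.532 0.057
rim w4 w6 [-0.133 -0.138 -0.128 -0.143  0.015] [0.292 0.277 0.249 0.219 0.213] at0 0.072 0.041
```

The platter stayed still for the first 0.67 rad, then slipped 0.145 rad in the second part, so the knob moved about 1.16 rad and reached its stop. The 0.38 N m torque while turning agrees with a slipping brake. Next: ease off, open and lift.

>>> {"op": "servo_tool", "data": {"plan": [[0, 0, -0.04, 0, 0, 0, 0], [0, 0, -0.08, 0, 0, 0, 0], [0, 0, -0.12, 0, 0, 0, 0], [0, 0, -0.12, 0, 0, 0, 0], [0, 0, -0.12, 0, 0, 0, 30], [0, 0, -0.12, 0, 0, 0, 50], [0, 0, -0.12, 0, 0, 0, 60], [0, 0, -0.12, 0, 0, 0, 60], [0, 0, -0.12, 0, 0, 0, 60]]}}

```text
time: 7.35
tool_pos: [0.4725, -0.1828, 0.1559]
ee_rot: [3.141, 0.001, 1.729]
wrist_force: [0.2, 0.3, 5.2]
width: 0.0457
finger_force: 2.7
```

>>> {"op": "servo_tool", "data": {"plan": [[0, 0, -0.1, 0, 0, 0, 60], [0, 0, -0.3, 0, 0, 0, 60], [0, 0, -0.6, 0, 0, 0, 60], [0, 0, -0.9, 0, 0, 0, 60], [0, 0, -1, 0, 0, 0, 60], [0, 0, -1, 0, 0, 0, 60], [0, 0, -1, 0, 0, 0, 60], [0, 0, -1, 0, 0, 0, 60]]}}

```text
time: 8.02
tool_pos: [0.4715, -0.1821, 0.2529]
ee_rot: [-3.138, -0.003, 1.729]
wrist_force: [0.8, 0.1, -0.5]
width: 0.0598
finger_force: 0.0
```

Run:
```python
from h import *
o,im,at=wrist("w7"); print({k:np.round(o[k],4) for k in("time","tool_pos","ee_rot","wrist_force","wrist_torque")})
```

```text
{'time': np.float64(8.0167), 'tool_pos': array([ 0.4715, -0.1821,  0.2529]), 'ee_rot': array([-3.1381e+00, -2.7000e-03,  1.7294e+00]), 'wrist_force': array([ 0.8005,  0.1087, -0.5392]), 'wrist_torque': array([-0.0983,  0.0433,  0.004 ])}
```

View pics/w7.png

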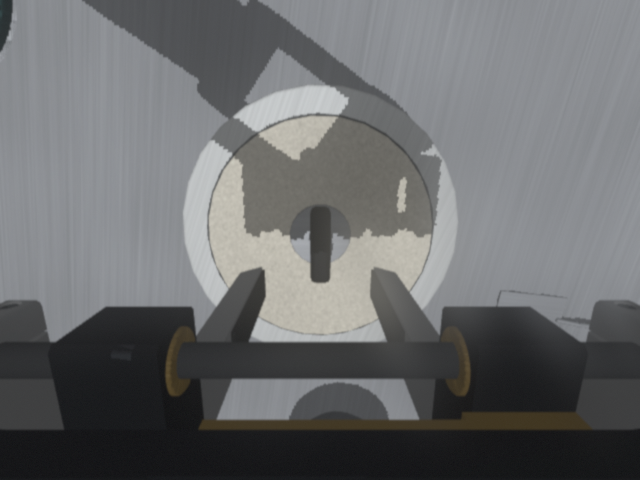

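The bar stayed at the angle I left it (vertical, about (320,244)), and the fingers are clear with no contact force.

```bash
python3 -c "
from bench import robot
print(robot.close_job())"
```

```text
the job is handed in; nothing more can be done
None
```

I pressed the large turntable's knob onto its brake, turned it clockwise to its stop, released it and handed the job in at about 8 s; no verdict came back, but the measurements point to success, and the small knob was never touched.

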